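# Load the dish and latch the incubator window

### The arm

A 7-joint arm with a two-finger parallel gripper is mounted at the origin on the work surface. World frame = base frame: x ahead of the robot, y to its left, z up, the work surface at z = 0. Lengths are in mm, angles in rad, forces in N, time in s.
With the tool pointing down it reaches from about 400 to 875 mm from the base axis. Payload 4.4 kg.
Tool frame: the origin (TCP) lies at the very end of the fingers, on their centre line; the grasp point (between the pads) lies 19 mm behind it; y points along the fingers, x is the direction in which the jaws open and shut, and the axes are right-handed (so a half turn about y gives the same grasp; the last joint's range is limited). The gripper opens to 85 mm and grips with 20 to 120 N. Pads are 22 mm wide; open, the fingers measure 114 mm over their backs; the gripper's body (76 mm by 85 mm) begins 54 mm behind the grasp point. The pads swing forward as they close: fully open they stand 13 mm farther back than shut.
Start: joints at [1.098, 0.628, 0.038, 1.517, -0.027, 0.996, -0.02], TCP at [257.215, -596.957, 231.313] pointing down, gripper open.
Joint ranges: [-3.06, 3.06], [-0.37, 2.12], [-1.25, 1.32], [0.18, 2.47], [-1.1, 4.24], [0.23, 1.98], [-2.94, 2.94]. Speed limits (rad/s): [2.57, 2.57, 3.14, 3.14, 3.14, 3.14, 3.14].

### API

Orientations are given as [roll, pitch, yaw] about the fixed x, y, z axes, in that order (R = Rz(yaw) Ry(pitch) Rx(roll)).
In Python, from cell import ctrl, get_image, nets gives the robot as it stands. The module is installed in compiled form; this text tells all that it offers.
- The arm moves only by the tool step_arm, never from a script. Its argument "moves" is text: rows parted by semicolons, each of 7 numbers parted by spaces: the shift along the tool's x, y, z normalised to -1 to 1, where 1 is 0.05 m, then the turn, a rotation vector about the tool's x, y, z normalised to -1 to 1, where 1 is 0.12 rad, then the opening, from 0 (shut) to 1 (fully open). A call has 1 to 20 rows; each row shifts and turns the commanded pose from where the row before left it, along the tool's axes as they then stand; what a row does not reach is not made up. A row lasts 1/10 s, in which the tool goes at most 50 mm and 8.59 degrees, less where a joint would pass 70% of its speed; a pose out of reach is approached as far as the arm can. A call with a number of a shift or a turn outside -1 to 1 is refused whole. A call with a gripper value outside its range is refused whole. The fingers move at their own pace and stop on an object; the grip force is fixed at half the most. Time passes only in rows, so rows that do not move let the fingers close. It gives the time, the measured TCP pose, the force and the opening at its end, in the units of the state.
- ctrl.read_state(): the state, without advancing time (a new reading comes with each control period).
- get_image(name): name is "side" or "top" or "wrist"; returns a dict with "color" (420x560x3 uint8, blue, green, red), "vertical_fov" (degrees; the focal length in pixels is half the picture's height over the tangent of half this angle, whatever the lens; pixels are square), "cx", "cy" (the principal point, pixels), "k1" (the pictures are not rectified: a ray, as slopes to the right and down, at radius r is drawn at 1 + k1 r^2 times it, then the intrinsics apply), "R" (3x3) and "t" (3): a world point X has camera coordinates R X + t; the wrist camera has in their place "T_tool_cam" (4x4, takes a point from camera to tool coordinates, whose origin is the TCP and whose axes are the tool frame's). Camera axes: x right, y down, z forward; pixel columns grow to the right and rows downward; lengths in mm; the calibration is good to about 2 mm. A picture is of the moment at which its call begins: read the wrist's pose just before it. There is no depth.
- ctrl.finish_job(): hands the job in, once; it reports no verdict.
Trained networks look in a picture, given as the dict that the camera call returned (one of the last four; its "shot" number tells which), for a name from the list of things; names that differ only in an ending like _2 or _b are one class to them, and where a whole thing is asked for, a point or a joint stands for the part that bears it (a point fixed in the world has none). Each returns a list of dicts, best first, with "conf" (0 to 1); they miss things now and then, are a little off and sometimes report something else, mostly with a low value. They report only what shows in the picture. A call takes as long as a camera call. They do not tell look-alikes from the thing itself.
- nets.find_in(picture, target): "position" ([x, y, z] in mm, in world coordinates, good to about 4 mm: the middle of the surface that is visible of it).
- nets.cut_out(picture, target): "pixels" (420x560 bool, what is visible of it).
- nets.place_of(picture, target): "position" ([x, y, z] in mm, in world coordinates, good to about 4 mm: a listed point, or the origin of a listed thing).
The state is a dict: "clock": time; "qpos": joint angles; "qd": joint speeds; "tau": joint torques, N m; "eef_pos": TCP position; "tool_rot": TCP orientation; "force": force on the tool from outside, world axes, zero at the start; "torque": the same for the moment, N m; "width": finger opening in mm.
Only numpy, scipy, OpenCV 4.12 (cv2) and the standard library are available. Lean on these libraries where they do the work, as an engineer would, in place of code of your own. Each camera call takes 0.05 s, during which the arm holds its last target.

### The job

Put the small single dish flat on the round plate inside the open incubator chamber, setting it down gently. Then push the sliding window by its handle until the spring latch at the far end of the slide clicks and holds it shut, without ramming it against the end stop behind the latch. Leave everything else on the bench where it stands.

Things in the scene. Friction and masses are not known exactly. Their poses are not given: they have to be found in the camera images.
- incubator: Low white bench incubator, 220 (x) by 455 mm (y), 85 high, fixed; origin at bench height, near its plan centre, z up, blue panel on its -x side. The chamber (150 by 141 mm, 55 deep, floor 30 mm above the bench) opens in its top, centred 61 mm towards its +y. The window lies on its -y half and slides level along +y to close, with 1 to 3 N.
- latch (a point): Nominal latch place, 154 mm along the incubator's +y, 98 mm up, inside a steel catch housing 50 mm wide (y 145 to 191, top 114 mm up), black-capped spring plunger on top. Hidden: the whole catch (latch, pins, stop) is set up to 15 mm either way along y. Over the last 15 mm before it latches the push rises to 10-15 N, then drops: the click. Hard stop 4 mm later; over 25 N on the catch is ramming.
- pins (a point): Nominal nose line of two steel spring pins at x = +-85 mm beside the chamber, 102.5 mm along the incubator's +y, 92.5 mm up, shifted with the catch. The window meets them 45 mm before it latches; they push back with 3 N rising to 4.6 N. Let go before the click, the window is pushed back open, to over 40 mm short of the latch.
- plate (a point): Centre of the top face of the round aluminium heating plate (84 mm diameter, 4 mm high) on the chamber floor; 34 mm above the bench. Axes as the incubator's.
- guard: Sliding window: clear panel in an aluminium frame, 190 (x) by 180 mm (y), 8 mm thick, handle on top, 16 mm wide steel latch tongue reaching 26 mm past its +y edge. Origin on its underside, 82.5 mm behind its +y edge, 88 mm above the bench; axes as the incubator's. Open, its origin is 108 to 128 mm towards -y of the incubator's origin; latched, about 65 mm (49 to 80) towards +y.
- handle (a point): Centre of the window's handle: black upright bar 70 mm long (x), 14 mm thick (y), 38 mm tall, 30 mm behind the window's origin; 112.5 mm above the bench; bar foot (clear panel's top) 93.5 mm, bar top 131.5 mm above the bench. In the incubator's frame its y is -158 to -138 mm when open, 35 mm (19 to 50 by the hidden catch setting) when latched.
- dish_mid (a point): Centre (half-way up) of the small single culture dish: a flat closed disc of clear plastic with amber filling, 55 mm diameter, 16 mm tall, about 40 g, lying on the bench.
- jar: Bystander: upright glass jar with a white cap, 48 mm diameter, 75 mm tall; origin at its underside.
- tipbox: Bystander: grey box with a clear lid, 67 by 67 mm, 59 mm tall; origin at its underside.
Mind the look-alikes: they are no part of the job. Leave any pink or purple look-alike of the part that bears dish_mid alone.

How it is judged (in metres and radians):
On the way, in this order (a step that is already met when the one before it is completed fails the run):
1. the dish lies flat on the round plate, let go, with the window still open (horizontal distance between dish_mid and plate below 0.015 m and z of dish_mid in the frame of plate between 0.004 and 0.012 m and angle between dish_mid's own z axis and vertical below 0.1 rad and contact force between dish and the fingers below 0.05 N and not (y of handle in the frame of incubator above 0.015 m)), for 0.2 s.
2. the window has been pushed at least to where the latch can catch (y of handle in the frame of incubator above 0.015 m), for 0.2 s.
At the end, for the whole second after the job is handed in: The dish lies flat (within 0.1 rad) on the round plate, its centre within 15 mm of the plate's centre; the window stays shut on its latch with nothing holding it (handle more than 15 mm along the incubator's +y; an unlatched window is pushed back out of this range); both are at rest (horizontal distance between dish_mid and plate below 0.015 m and z of dish_mid in the frame of plate between 0.004 and 0.012 m and angle between dish_mid's own z axis and vertical below 0.1 rad and y of handle in the frame of incubator above 0.015 m and linear speed of guard below 0.01 m/s and linear speed of dish below 0.02 m/s); the robot touches nothing.
It fails at once if the window is rammed against the catch (over 25 N) (contact force between guard and incubator above 25 N).
It fails at once if the dish is let fall from more than about 25 mm (linear speed of dish above 0.7 m/s and contact force between dish and the fingers below 0.05 N).
It fails at once if the dish is tipped over (angle between dish_mid's own z axis and vertical above 0.8 rad).
It fails at once if a bystander is moved by more than 30 mm (distance of any of jar, tipbox from where it was at the start of the episode above 0.03 m).
It also fails if it takes over 69 s, if anything falls off the work surface, if the arm or the gripper's body presses on something with over 40 N, if the wrist force passes 120 N, or if a joint passes its speed limit or range.

## Working session

There is one attempt and no reset: what is moved stays moved. The work goes in short steps, Python scripts to look and compute and a tool call to move; the robot and the scene stay as the last step left them, time stands still between calls to the robot, and variables do not carry over. Pictures are saved under pics/ and viewed, and the job is handed in when it is done.

Besides the shell and the picture viewer there is one more tool, called after "Emit:" by a JSON object that holds its "name" and its "arguments", one argument or row to a line. step_arm: Moves the arm, as the interface text tells. Scaled input: -1 to 1 covers 0.05 m each way for a shift and 0.12 rad each way for a turn. Its arguments: {"type":"object","properties":{"moves":{"type":"string"}},"required":["moves"]}

```bash
mkdir -p pics
cat > h.py <<'E'
import numpy as np, cv2
from cell import ctrl, get_image, nets
from scipy.spatial.transform import Rotation as Ro
def save(p,n): cv2.imwrite(f'pics/{n}.png',p['color'])
def f(p): return 210/np.tan(np.radians(p['vertical_fov'])/2)
E
python3 - <<'E'
from h import *
s=ctrl.read_state(); print({k:np.round(v,3).tolist() for k,v in s.items()})
for n in ['top','side','wrist']:
    p=get_image(n); save(p,n+'0')
    print(n,p['vertical_fov'],p['k1'],p['cx'],p['cy'])
    if n=='wrist': print(np.round(p['T_tool_cam'],3))
    else: print(np.round(p['R'],3),p['t'])
    for t in ['incubator','latch','pins','plate','guard','handle','dish_mid','jar','tipbox']:
        r=nets.place_of(p,t); print(t,[(np.round(x['position']).tolist(),round(x['conf'],2)) for x in r[:4]])
print(ctrl.read_state()['clock'])
E
```

```text
{'clock': 0.0, 'qpos': [1.098, 0.629, 0.038, 1.518, -0.027, 0.996, -0.02], 'qd': [0.0, -0.001, -0.0, 0.001, -0.001, 0.0, 0.0], 'tau': [-0.0, -56.341, 1.226, -19.345, 0.011, 0.01, -0.0], 'eef_pos': [256.96, -596.368, 230.394], 'tool_rot': [-1.571, 0.002, -1.164], 'force': [0.345, -0.381, -0.238], 'torque': [-0.057, 0.01, -0.045], 'width': 85.308}
top 57.660048583366205 -0.0057461004515730555 276.7007093424808 205.00647748412723
[[ 0.027 -0.999  0.027]
 [-0.99  -0.03  -0.139]
 [ 0.14  -0.023 -0.99 ]] [  17.22698356  510.40373198 1052.2713601 ]
incubator [([589.0, -168.0, -2.0], 0.59)]
latch [([574.0, -15.0, 96.0], 0.88)]
pins [([579.0, -69.0, 93.0], 0.57)]
plate [([579.0, -110.0, 34.0], 0.83)]
guard [([601.0, -293.0, 88.0], 0.72)]
handle [([601.0, -326.0, 114.0], 0.93), ([569.0, -17.0, 96.0], 0.24)]
dish_mid [([374.0, 362.0, 8.0], 0.82), ([473.0, 340.0, 8.0], 0.77), ([482.0, 434.0, 9.0], 0.61)]
jar [([626.0, 282.0, -0.0], 0.68)]
tipbox [([481.0, 198.0, 0.0], 0.86)]
side 44.99741518093771 0.03874542722179597 280.05730156424084 213.98402772267232
[[-0.992 -0.128 -0.011]
 [-0.09   0.752 -
[... 176 characters left out ...]
0, -112.0, 38.0], 0.67)]
guard [([596.0, -298.0, 94.0], 0.56)]
handle [([605.0, -322.0, 113.0], 0.82), ([584.0, -173.0, -1.0], 0.58)]
dish_mid [([374.0, 362.0, 14.0], 0.94), ([484.0, 430.0, 8.0], 0.82), ([478.0, 344.0, 7.0], 0.81)]
jar [([622.0, 285.0, 2.0], 0.77)]
tipbox [([479.0, 195.0, -1.0], 0.76)]
wrist 70.84678050705097 -0.0007024034493754324 277.00950912075007 209.50506855952102
[[ 1.00000e+00  0.00000e+00  1.00000e-03  4.20000e-01]
 [-1.00000e-03 -2.88000e-01  9.58000e-01 -1.40222e+02]
 [ 1.00000e-03 -9.58000e-01 -2.88000e-01  7.42220e+01]
 [ 0.00000e+00  0.00000e+00  0.00000e+00  1.00000e+00]]
incubator []
latch []
pins []
plate []
guard []
handle []
dish_mid []
jar []
tipbox []
1.5
```

View pics/top0.png

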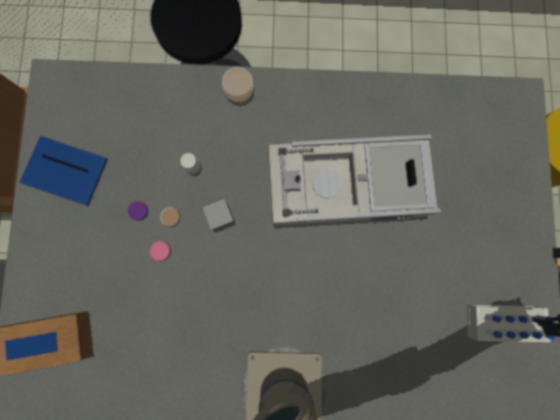

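View pics/side0.png

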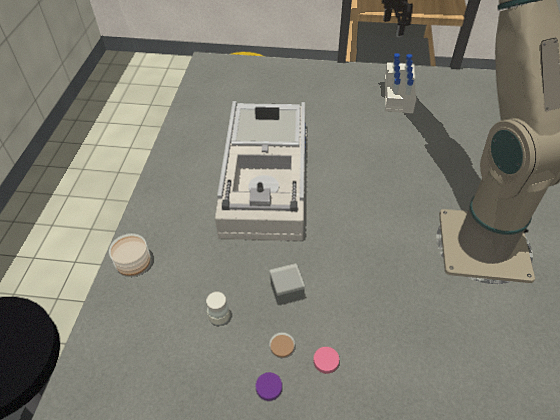

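View pics/wrist0.png

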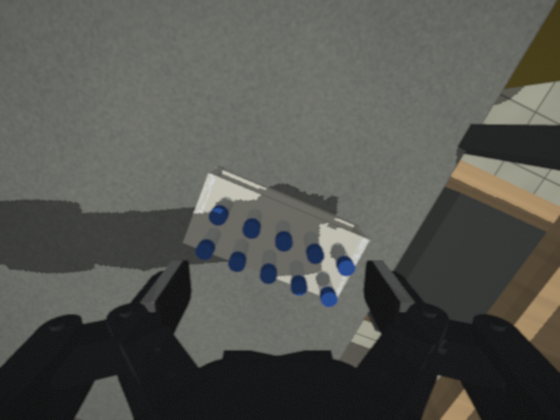

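Top view: the amber dish is at about (170,217), so x≈475, y≈342. The pink one (160,251) and the purple one (138,211) are the look-alikes. The chamber, window, handle and catch sit where the nets report. I'll swing along an arc and take a wrist look above the incubator on the way.

Emit:
{"name": "step_arm", "arguments": {
  "moves": "-0.03 0 0.5 0 -0.31 0 1; -0.03 -0.5 0.95 0 -0.62 0 1; -0.03 -0.5 0.95 0 -0.62 0 1; -0.03 -0.5 0.95 0 -0.62 0 1; -0.03 -0.5 0.95 0 -0.62 0 1; -0.03 0 0.95 0 -0.62 0 1; -0.03 0 0.95 0 -0.62 0 1; -0.03 0 0.95 0 -0.62 0 1; -0.03 0 0.95 0 -0.62 0 1; -0.03 0 0.95 0 -0.62 0 1; -0.03 0 0.95 0 -0.62 0 1; -0.03 0 0.95 0 -0.62 0 1; -0.03 0 0.5 0 -0.31 0 1; 0 0 0 0 0 0 1;0 0 0 0 0 0 1"
}}

```text
clock: 3.0
eef_pos: [611.3, -187.5, 324.4]
tool_rot: [-1.572, 0.0, -0.271]
force: [-0.2, -0.4, 0.3]
width: 85.7
```

```bash
cat >> h.py <<'E'
def cam(p,s):
    if 'R' in p: return np.array(p['R']),np.array(p['t'])
    T=np.eye(4);T[:3,:3]=Ro.from_euler('xyz',s['tool_rot']).as_matrix();T[:3,3]=s['eef_pos']
    M=np.linalg.inv(T@np.array(p['T_tool_cam'])); return M[:3,:3],M[:3,3]
def K(p): return np.array([[f(p),0,p['cx']],[0,f(p),p['cy']],[0,0,1]])
def D(p): return np.array([p['k1'],0,0,0,0.])
def proj(p,s,X):
    R,t=cam(p,s); return cv2.projectPoints(np.float64(X).reshape(-1,1,3),cv2.Rodrigues(R)[0],t,K(p),D(p))[0][:,0]
def lift(p,s,uv,z):
    R,t=cam(p,s); n=cv2.undistortPoints(np.float64(uv).reshape(-1,1,2),K(p),D(p))[:,0]
    d=np.c_[n,np.ones(len(n))]@R; c=-R.T@t
    return c+d*((z-c[2])/d[:,2])[:,None]
def look(names,tag,cams=('wrist',)):
    for n in cams:
        s=ctrl.read_state(); p=get_image(n); save(p,n+tag)
        for t in names:
            r=nets.place_of(p,t); print(n,t,[(np.round(x['position'],1).tolist(),round(x['conf'],2)) for x in r[:4]])
    print('TCP',np.round(s['eef_pos'],1),np.round(s['tool_rot'],3),'F',np.round(s['force'],1),'w',s['width'],s['clock'])
    return p,s
E
python3 - <<'E'
from h import *
look(['incubator','latch','pins','plate','guard','handle'],'1',('wrist',))
E
```

```text
wrist incubator [([589.7, -172.0, 1.5], 0.67)]
wrist latch [([568.8, -15.6, 95.2], 0.75)]
wrist pins [([575.8, -68.4, 93.5], 0.92)]
wrist plate [([581.5, -108.7, 34.6], 0.61)]
wrist guard [([596.7, -290.5, 87.7], 0.71)]
wrist handle [([597.4, -325.8, 111.0], 0.62), ([576.0, -109.9, 31.0], 0.48)]
TCP [ 611.3 -187.5  324.4] [-1.572  0.    -0.271] F [-0.2 -0.4  0.3] w 85.68617527588538 3.0
```

View pics/wrist1.png

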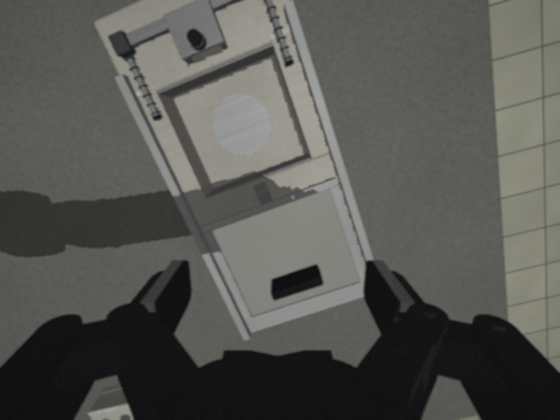

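Run:
```python
from h import *
s=ctrl.read_state(); p=get_image('wrist')
im=p['color'][:,:]
cv2.imwrite('pics/w1z.png',cv2.resize(im[0:320,80:400],(800,800))[:, :][0:600])
cv2.imwrite('pics/w1z2.png',cv2.resize(im[140:340,150:400],(750,600)))
print('plate',lift(p,s,[[242,124]],34))
ch=lift(p,s,[[160,93],[273,48],[310,157],[207,193]],85);print(ch,ch.mean(0))
for n in ('top','side'):
    q=get_image(n); m=nets.cut_out(q,'plate')
    print(n,len(m), [ (round(x['conf'],2),x['pixels'].sum(), np.argwhere(x['pixels']).mean(0)[::-1]) for x in m[:2]])
```

```text
plate [[ 583.43002455 -109.3854534    34.        ]]
[[ 505.17117307  -49.81002543   85.        ]
 [ 649.02362639  -39.73058204   85.        ]
 [ 660.43272408 -172.29606019   85.        ]
 [ 518.20217909 -181.47319966   85.        ]] [ 583.20742566 -110.82746683   85.        ]
top 1 [(0.57, np.int64(12603), array([348.5005951 , 181.67103071]))]
side 1 [(0.62, np.int64(11184), array([262.93696352, 172.91550429]))]
```

View pics/w1z.png

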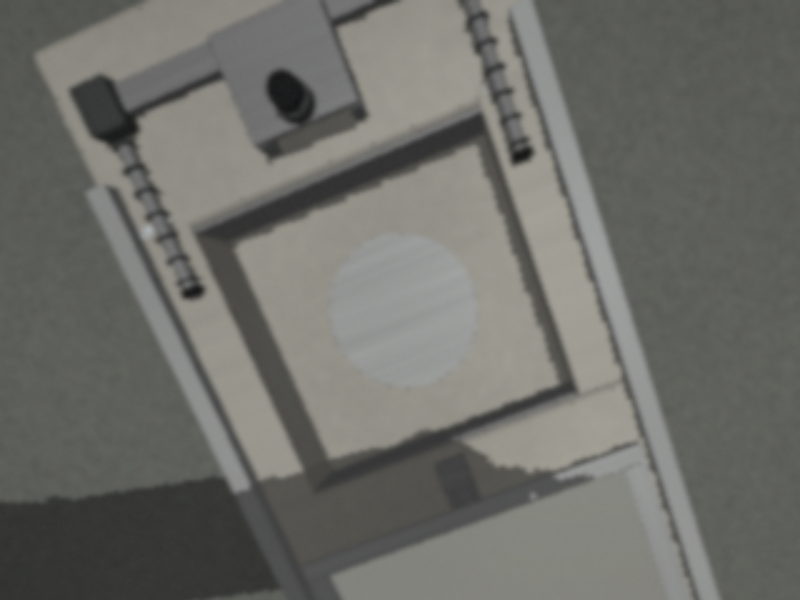

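View pics/w1z2.png

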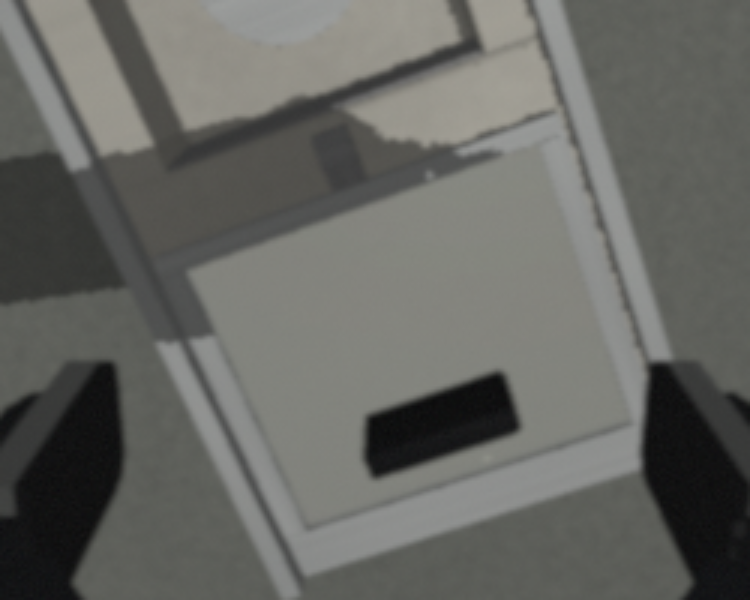

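The wrist view shows the plate at pixel (242,124), which lifts to (583,-109), and the chamber corners agree: centre (583,-111), yaw about 0.085. On to the dish.

Emit:
{"name": "step_arm", "arguments": {
  "moves": "-0.05 0 0.5 0 -0.31 0 1; -0.12 0 0.95 0 -0.62 0 1; -0.12 0 0.95 0 -0.62 0 1; -0.12 0 0.95 0 -0.62 0 1; -0.12 0 0.95 0 -0.62 0 1; -0.12 0 0.95 0 -0.62 0 1; -0.12 0.2 0.95 0 -0.62 0 1; -0.12 0.3 0.95 0 -0.62 0 1; -0.12 0.3 0.95 0 -0.62 0 1; -0.12 0.3 0.95 0 -0.62 0 1; -0.12 0.3 0.95 0 -0.62 0 1; -0.12 0.3 0.95 0 -0.62 0 1; -0.05 0 0.5 0 -0.31 0 1; 0 0 0 0 0 0 1;0 0 0 0 0 0 1"
}}

```text
clock: 5.1
eef_pos: [466.8, 350.7, 239.8]
tool_rot: [-1.571, -0.0, 0.622]
force: [0.4, -0.5, -0.0]
width: 85.6
```

Run:
```python
from h import *
p,s=look(['dish_mid','jar','tipbox'],'2')
```

```text
wrist dish_mid [([373.8, 365.7, 11.9], 0.88), ([468.5, 335.0, 9.5], 0.77), ([487.0, 437.6, 5.3], 0.77)]
wrist jar [([626.3, 284.0, -0.9], 0.92)]
wrist tipbox [([479.3, 196.5, -1.5], 0.68)]
TCP [466.8 350.7 239.8] [-1.571 -0.     0.622] F [ 0.4 -0.5 -0. ] w 85.63212876069905 5.1
```

View pics/wrist2.png

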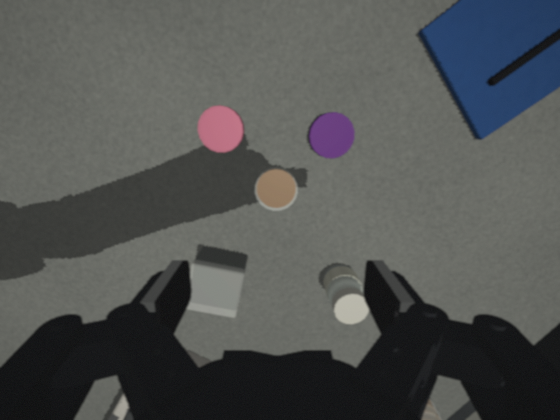

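Run:
```python
from h import *
for n in ('wrist','top','side'):
    s=ctrl.read_state(); p=get_image(n)
    R=[r for r in nets.cut_out(p,'dish_mid')]
    for r in R:
        m=r['pixels']; uv=np.argwhere(m)[:,::-1]; c=cv2.minEnclosingCircle(uv.astype(np.float32))
        print(n,round(r['conf'],2),m.sum(),uv.mean(0),p['color'][m].mean(0).round(),lift(p,s,[uv.mean(0)],10).round(1))
```

```text
wrist 0.7 1672 [331.49820574 132.68720096] [124.  65. 104.] [[488.7 435.5  10. ]]
wrist 0.61 1743 [220.67297762 126.77337923] [128. 112. 181.] [[375.4 363.3  10. ]]
wrist 0.58 1459 [276.58601782 187.07745031] [104. 125. 144.] [[473.5 341.9  10. ]]
top 0.61 213 [170.23474178 215.2629108 ] [ 91. 115. 138.] [[474. 338.  10.]]
side 0.85 518 [325.89189189 359.56949807] [152. 130. 225.] [[373.4 364.2  10. ]]
side 0.81 625 [268.3568 386.0368] [143.  72. 121.] [[487.1 436.2  10. ]]
side 0.6 507 [281.74753452 344.76331361] [118. 148. 178.] [[471.2 342.1  10. ]]
side 0.17 804 [289.15547264 287.39179104] [128. 136. 136.] [[472.2 194.5  10. ]]
```

Emit:
{"name": "step_arm", "arguments": {
  "moves": "0 0.5 -0.11 0 0 0 1; -0.01 0.8 -0.11 0 0 0 1; 0 0.8 0 0 0 0 1; 0 0.8 0 0 0 0 1; 0 0.5 0 0 0 0 1; 0 0 0 0 0 0 1; 0 0 0 0 0 0 1"
}}

```text
clock: 6.3
eef_pos: [472.8, 341.6, 70.1]
tool_rot: [-1.571, -0.0, 0.622]
force: [-0.3, 0.8, 0.0]
width: 84.9
```

Run:
```python
from h import *
p,s=look(['dish_mid'],'3')
for r in nets.cut_out(p,'dish_mid'):
        m=r['pixels']; uv=np.argwhere(m)[:,::-1]
        print(round(r['conf'],2),m.sum(),uv.mean(0),p['color'][m].mean(0).round(),lift(p,s,[uv.mean(0)],13).round(1), 'tip proj',proj(p,s,[s['eef_pos']]))
```

```text
wrist dish_mid [([469.1, 336.4, 8.3], 0.84), ([484.3, 438.9, 8.1], 0.82), ([374.2, 364.0, 12.1], 0.68)]
TCP [472.8 341.6  70.1] [-1.571 -0.     0.622] F [-0.3  0.8  0. ] w 84.91577151840399 6.3
0.93 4675 [276.06588235 225.63593583] [106. 127. 145.] [[472.2 342.8  13. ]] tip proj [[275.39623797 264.94098229]]
0.67 6222 [172.5064288  117.15300546] [130. 112. 185.] [[375.7 364.   13. ]] tip proj [[275.39623797 264.94098229]]
0.59 5953 [378.00251974 128.20880228] [125.  63. 103.] [[486.8 435.3  13. ]] tip proj [[275.39623797 264.94098229]]
```

View pics/wrist3.png

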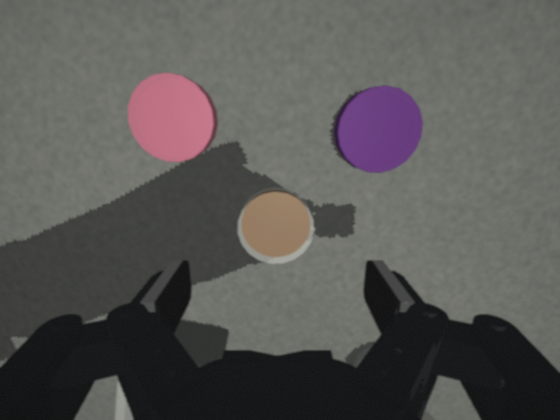

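The amber dish is centred between the fingers at about (276,226). At a 55 mm opening the finger tips should sit about 4 mm above the TCP, so I'll go down to TCP z≈0 and close.

Emit:
{"name": "step_arm", "arguments": {
  "moves": "0 0.4 0 0 0 0 1; 0 0.5 0 0 0 0 1; 0 0.3 0 0 0 0 1; 0 0.14 0 0 0 0 1; 0 0.06 0 0 0 0 1; 0 0 0 0 0 0 1; 0 0 0 0 0 0 1"
}}

```text
clock: 7.15
eef_pos: [473.2, 341.8, 0.5]
tool_rot: [-1.571, -0.002, 0.622]
force: [0.1, -0.7, 0.6]
width: 85.6
```

Emit:
{"name": "step_arm", "arguments": {
  "moves": "0 0 0 0 0 0 0.5; 0 0 0 0 0 0 0.5; 0 0 0 0 0 0 0.5; 0 0 0 0 0 0 0.5; 0 0 0 0 0 0 0.5; 0 0 0 0 0 0 0.5; 0 0 0 0 0 0 0.5; 0 0 0 0 0 0 0.5"
}}

```text
clock: 7.95
eef_pos: [473.0, 341.4, 0.8]
tool_rot: [-1.571, -0.001, 0.621]
force: [-1.2, -0.1, 7.1]
width: 52.4
```

Run:
```python
from h import *
p,s=look(['dish_mid'],'4')
```

```text
wrist dish_mid [([470.2, 336.6, 9.5], 0.77), ([375.1, 363.1, 10.6], 0.64), ([484.3, 438.2, 8.0], 0.61)]
TCP [473.  341.4   0.8] [-1.571e+00 -1.000e-03  6.210e-01] F [-1.2 -0.1  7.1] w 52.41417810910735 7.95
```

View pics/wrist4.png

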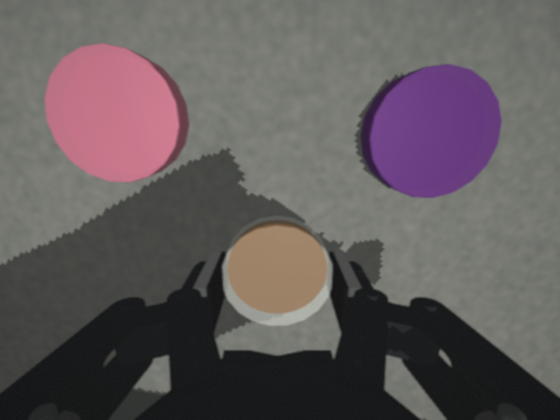

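Emit:
{"name": "step_arm", "arguments": {
  "moves": "0 -0.1 0 0 0 0 0.45; 0 -0.2 0 0 0 0 0.45; 0 -0.3 0 0 0 0 0.45; 0 -0.4 0 0 0 0 0.45; 0 0 0 0 0 0 0.45; 0 0 0 0 0 0 0.45"
}}

```text
clock: 8.65
eef_pos: [473.2, 341.5, 50.7]
tool_rot: [-1.571, -0.002, 0.621]
force: [-0.0, -0.1, -0.6]
width: 52.6
```

Run:
```python
from h import *
p,s=look(['dish_mid'],'5')
p,s=look(['dish_mid'],'5',('side',))
print(proj(p,s,[s['eef_pos']]))
u,v=proj(p,s,[s['eef_pos']])[0].astype(int)
cv2.imwrite('pics/side5z.png',cv2.resize(p['color'][v-60:v+60,u-80:u+80],(800,600),interpolation=2))
```

```text
wrist dish_mid [([485.9, 436.7, 7.8], 0.85), ([374.7, 361.3, 15.0], 0.66), ([470.6, 338.2, 55.3], 0.59)]
TCP [473.2 341.5  50.7] [-1.571 -0.002  0.621] F [-0.  -0.1 -0.6] w 52.625284310431795 8.65
side dish_mid [([488.2, 431.8, 9.6], 0.95), ([374.2, 361.5, 9.5], 0.73), ([475.6, 341.1, 57.3], 0.63)]
TCP [472.5 340.9  49.4] [-1.571e+00  1.000e-03  6.210e-01] F [ 0.2 -1.  -0. ] w 52.6551874194766 8.75
[[281.07007253 335.57844797]]
```

View pics/wrist5.png

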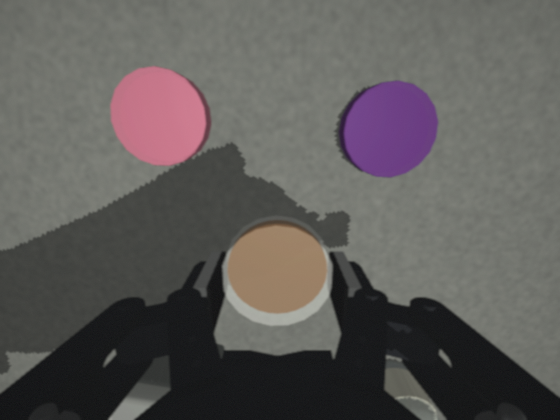

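View pics/side5z.png

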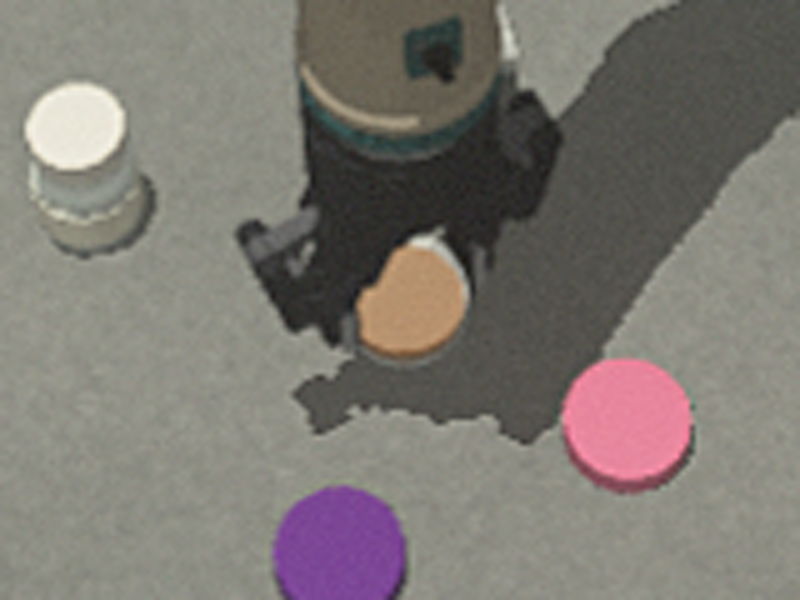

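Run:
```python
from h import *
s=ctrl.read_state();p=get_image('wrist')
h=cv2.cvtColor(p['color'],cv2.COLOR_BGR2HSV)
m=cv2.inRange(h,(8,70,60),(22,255,255)); n,l,st,c=cv2.connectedComponentsWithStats(m)
for i in np.argsort(-st[1:,4])[:2]+1: 
    print(st[i],c[i],[lift(p,s,[c[i]],s['eef_pos'][2]+dz).round(1) for dz in (12,15)])
print(s['eef_pos'])
```

```text
[ 228  221   98   92 7034] [276.79201024 266.62652829] [array([[469.8, 345.6,  61.1]]), array([[468.9, 346.9,  64.1]])]
[472.28883328 340.84867088  49.07174973]
```

Emit:
{"name": "step_arm", "arguments": {
  "moves": "0 -0.3 0 0 0.4 0 0.45; 0 -0.6 0 0 0.8 0 0.45; 0 -0.8 0 0 0.9 0 0.45; 0 -0.8 0 0 0.9 0 0.45; 0 -0.5 0 0 0.9 0 0.45; 0 0 0 0 0.57 0 0.45; 0 0 0 0 0 0 0.45"
}}

```text
clock: 9.6
eef_pos: [472.9, 341.8, 201.6]
tool_rot: [-1.569, -0.002, 0.084]
force: [0.6, 0.3, -0.7]
width: 52.3
```

Emit:
{"name": "step_arm", "arguments": {
  "moves": "0.118 0 -0.3 0 0 0 0.45; 0.118 0 -0.6 0 0 0 0.45; 0.118 0 -0.9 0 0 0 0.45; 0.118 0 -0.9 0 0 0 0.45; 0.118 0 -0.9 0 0 0 0.45; 0.118 0 -0.9 0 0 0 0.45; 0.118 0 -0.9 0 0 0 0.45; 0.118 0 -0.9 0 0 0 0.45; 0.118 0 -0.9 0 0 0 0.45; 0.118 0 -0.9 0 0 0 0.45; 0.118 0 -0.7 0 0 0 0.45; 0.118 0 -0.4 0 0 0 0.45; 0 0 0 0 0 0 0.45; 0 0 0 0 0 0 0.45"
}}

```text
clock: 11.0
eef_pos: [581.3, -111.8, 198.8]
tool_rot: [-1.57, 0.002, 0.084]
force: [0.0, -0.0, 0.8]
width: 52.7
```

Run:
```python
from h import *
p,s=look(['dish_mid','pins','latch','plate'],'6')
p,s=look(['plate','dish_mid'],'6',('side','top'))
```

```text
wrist dish_mid [([577.6, -118.4, 206.6], 0.92)]
wrist pins [([577.2, -68.6, 91.1], 0.68)]
wrist latch [([572.2, -14.8, 92.8], 0.79)]
wrist plate [([578.1, -108.1, 34.5], 0.91)]
TCP [ 581.3 -111.8  198.8] [-1.57   0.002  0.084] F [ 0.  -0.   0.8] w 52.66561597197135 11.0
side plate [([581.3, -111.9, 34.6], 0.97)]
side dish_mid [([483.4, 433.6, 8.4], 0.58), ([374.9, 359.2, 11.6], 0.56), ([586.3, -107.7, 206.0], 0.54)]
top plate [([581.2, -112.0, 35.1], 0.72), ([478.6, 197.6, 1.6], 0.53)]
top dish_mid [([584.0, -110.3, 208.1], 0.65), ([372.8, 362.7, 9.1], 0.52), ([485.0, 434.6, 6.8], 0.52)]
TCP [ 582.3 -110.3  199.8] [-1.571 -0.     0.087] F [0.1 0.6 0.2] w 52.619330270923136 11.4
```

View pics/wrist6.png

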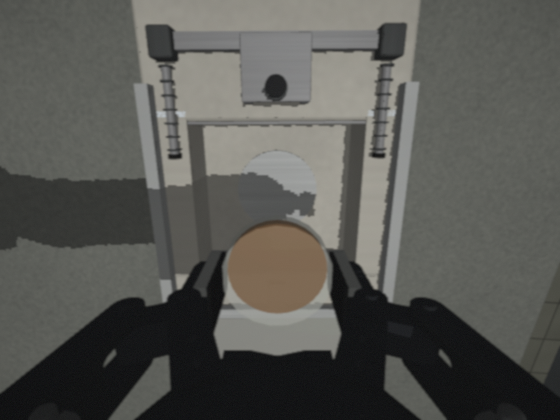

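View pics/side6.png

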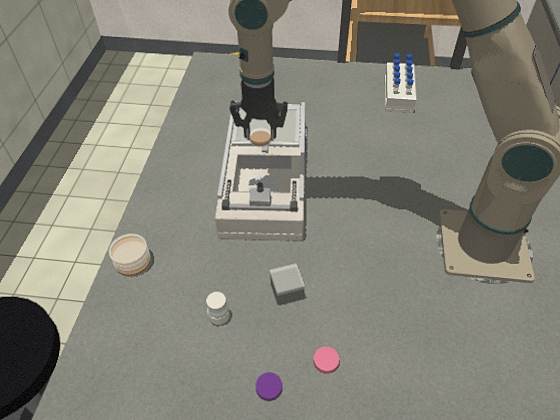

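Emit:
{"name": "step_arm", "arguments": {
  "moves": "0 0.3 0 0 0 0 0.45; 0 0.5 0 0 0 0 0.45; 0 0.6 0 0 0 0 0.45; 0 0.6 0 0 0 0 0.45; 0 0.5 0 0 0 0 0.45; 0 0.3 0 0 0 0 0.45; 0 0.2 0 0 0 0 0.45; 0 0.08 0 0 0 0 0.45; 0 0 0 0 0 0 0.45; 0 0 0 0 0 0 0.45"
}}

```text
clock: 12.55
eef_pos: [583.2, -111.1, 46.7]
tool_rot: [-1.571, -0.002, 0.085]
force: [-0.4, 0.5, -0.1]
width: 52.2
```

Emit:
{"name": "step_arm", "arguments": {
  "moves": "0 0.04 0 0 0 0 0.45; 0 0.04 0 0 0 0 0.45; 0 0.04 0 0 0 0 0.45; 0 0.03 0 0 0 0 0.45; 0 0 0 0 0 0 0.45"
}}

```text
clock: 13.05
eef_pos: [582.2, -111.0, 37.9]
tool_rot: [-1.571, 0.0, 0.085]
force: [0.3, 0.1, -1.5]
width: 52.5
```

Emit:
{"name": "step_arm", "arguments": {
  "moves": "0 0.02 0 0 0 0 0.45; 0 0.02 0 0 0 0 0.45; 0 0 0 0 0 0 0.45"
}}

```text
clock: 13.35
eef_pos: [582.2, -111.0, 36.0]
tool_rot: [-1.571, 0.0, 0.085]
force: [-0.1, 0.2, 0.0]
width: 52.5
```

Run:
```python
from h import *
p,s=look(['dish_mid'],'7',('side','wrist'))
```

```text
side dish_mid [([485.6, 430.8, 10.2], 0.82), ([584.2, -107.1, 41.8], 0.71), ([377.3, 361.4, 10.6], 0.64), ([570.7, -20.7, 95.6], 0.16)]
wrist dish_mid [([577.6, -117.3, 45.4], 0.72)]
TCP [ 582.4 -111.1   36.2] [-1.571 -0.     0.085] F [ 0.3 -0.4  0.6] w 52.31503299459253 13.45
```

View pics/wrist7.png

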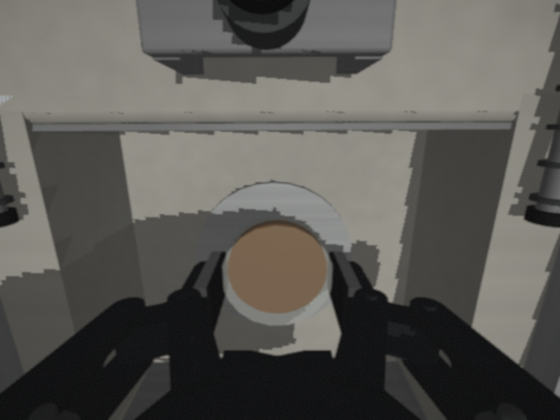

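Run:
```python
from h import *
s=ctrl.read_state();p=get_image('wrist');im=p['color'].copy()
a=np.linspace(0,2*np.pi,60)
for c,col in (((582.4,-110.),(0,255,0)),):
    for u in proj(p,s,np.c_[c[0]+42*np.cos(a),c[1]+42*np.sin(a),0*a+34]): cv2.circle(im,tuple(int(x) for x in u),1,col,-1)
e=s['eef_pos']
for dz,col in ((0,(255,0,0)),(16,(0,0,255))):
  for u in proj(p,s,np.c_[e[0]+27.5*np.cos(a),e[1]+1+27.5*np.sin(a),0*a+34+dz]): cv2.circle(im,tuple(int(x) for x in u),1,col,-1)
cv2.imwrite('pics/ov7.png',cv2.resize(im[120:390,100:460],(800,600)))
```

```text
(no output)
```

View pics/ov7.png

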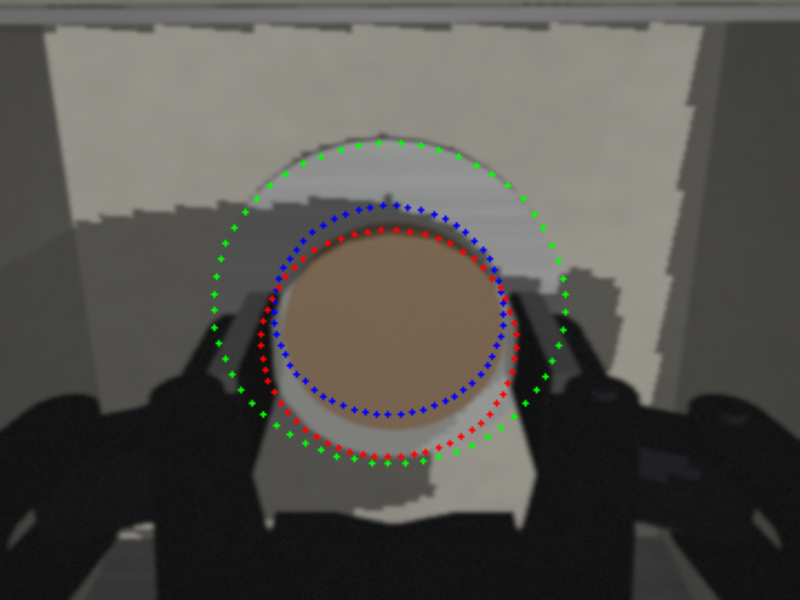

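The overlay matches the plate rim and the dish is centred to within about 2 mm. Touch down and release.

Emit:
{"name": "step_arm", "arguments": {
  "moves": "0 0.015 0 0 0 0 0.45; 0 0.015 0 0 0 0 0.45; 0 0 0 0 0 0 0.45; 0 0 0 0 0 0 0.45"
}}

```text
clock: 14.0
eef_pos: [582.4, -111.1, 34.8]
tool_rot: [-1.571, -0.0, 0.085]
force: [-0.8, -0.4, 2.0]
width: 52.7
```

Contact: +2 N upward at z≈34.8. Opening the gripper.

Emit:
{"name": "step_arm", "arguments": {
  "moves": "0 0 0 0 0 0 0.68; 0 0 0 0 0 0 0.72; 0 0 0 0 0 0 0.8; 0 0 0 0 0 0 0.85; 0 0 0 0 0 0 0.85; 0 0 0 0 0 0 0.85"
}}

```text
clock: 14.6
eef_pos: [582.3, -111.1, 34.7]
tool_rot: [-1.571, -0.0, 0.085]
force: [-0.9, -0.7, 0.3]
width: 72.6
```

Emit:
{"name": "step_arm", "arguments": {
  "moves": "0 -0.1 0 0 0 0 0.85; 0 -0.3 0 0 0 0 0.85; 0 -0.5 0 0 0 0 0.85; 0 -0.7 0 0 0 0 0.85; 0 -0.9 0 0 0 0 0.5; 0 -0.9 0 0 0 0 0; 0 -0.3 0 0 0 0 0; 0 0 0 0 0 0 0; 0 0 0 0 0 0 0"
}}

```text
clock: 15.5
eef_pos: [582.0, -111.2, 220.1]
tool_rot: [-1.571, -0.0, 0.085]
force: [0.3, -0.4, 0.1]
width: 0.6
```

Run:
```python
from h import *
p,s=look(['dish_mid','plate','pins','latch','handle'],'8',('side','top','wrist'))
```

```text
side dish_mid [([375.1, 361.0, 10.8], 0.87), ([586.0, -107.4, 40.6], 0.63), ([485.2, 434.3, 7.9], 0.56), ([624.3, 284.3, 3.5], 0.22)]
side plate [([580.8, -111.4, 36.4], 0.73)]
side pins [([574.6, -65.3, 93.7], 0.56)]
side latch []
side handle [([603.8, -326.7, 113.2], 0.79)]
top dish_mid [([370.4, 361.5, 5.8], 0.75), ([583.5, -108.1, 39.3], 0.64), ([484.5, 434.6, 7.2], 0.55)]
top plate [([580.6, -111.1, 36.7], 0.65)]
top pins [([578.9, -69.6, 92.3], 0.82)]
top latch [([570.6, -16.4, 96.8], 0.97)]
top handle [([577.2, -69.0, 92.7], 0.39)]
wrist dish_mid [([581.3, -116.1, 44.7], 0.78)]
wrist plate []
wrist pins [([578.0, -67.4, 93.2], 0.78)]
wrist latch [([572.5, -13.8, 92.6], 0.98)]
wrist handle []
TCP [ 582.3 -111.   219.5] [-1.571  0.     0.085] F [-0.3  0.4  0.1] w -0.11043724899044463 16.1
```

View pics/wrist8.png

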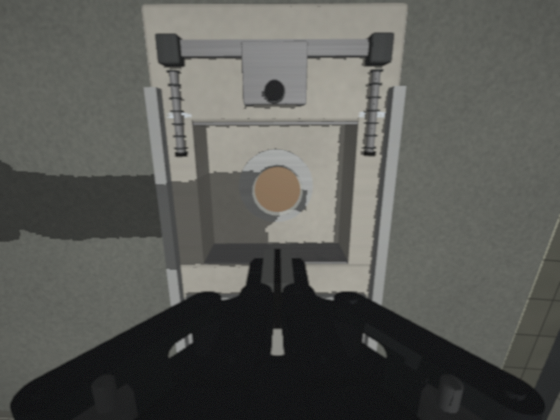

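Emit:
{"name": "step_arm", "arguments": {
  "moves": "0 0 -0.4 0 0 0 0; 0 0 -0.7 0 0 0 0; 0 0 -0.9 0 0 0 0; 0 0 -0.9 0 0 0 0; 0 0 -0.9 0 0 0 0; 0 0 -0.7 0 0 0 0; 0 0 -0.5 0 0 0 0; 0 0.4 0 0 0 0 0; 0 0.4 0 0 0 0 0; 0 0 0 0 0 0 0; 0 0 0 0 0 0 0"
}}

```text
clock: 17.5
eef_pos: [603.7, -360.0, 179.7]
tool_rot: [-1.57, 0.0, 0.085]
force: [0.6, 0.0, -0.5]
width: -0.1
```

Run:
```python
from h import *
p,s=look(['pins','latch','handle'],'9',('side','wrist'))
cv2.imwrite('pics/w9z.png',cv2.resize(p['color'][100:325,150:450],(800,600)))
h=nets.cut_out(p,'handle')
```

```text
side pins [([578.1, -68.6, 94.6], 0.57), ([580.8, -169.7, -0.7], 0.27), ([583.8, -110.7, 36.0], 0.21)]
side latch [([573.5, -23.4, 94.8], 0.81), ([583.2, -170.3, -1.6], 0.23)]
side handle [([601.6, -323.7, 111.0], 0.67), ([582.2, -173.0, 0.5], 0.67)]
wrist pins []
wrist latch []
wrist handle [([601.5, -326.4, 112.0], 0.55)]
TCP [ 604.4 -360.2  181.1] [-1.572 -0.002  0.085] F [0.7 0.3 0.1] w 0.0588694294178864 17.7
```

View pics/wrist9.png

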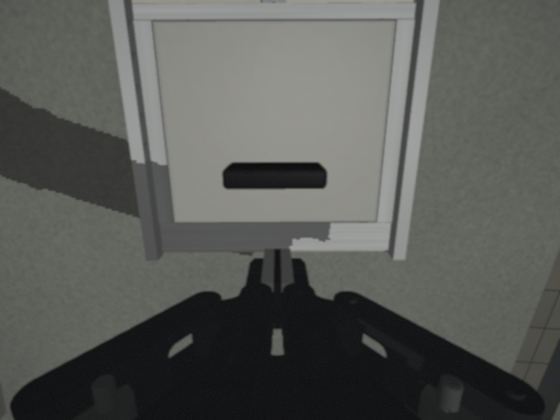

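View pics/w9z.png

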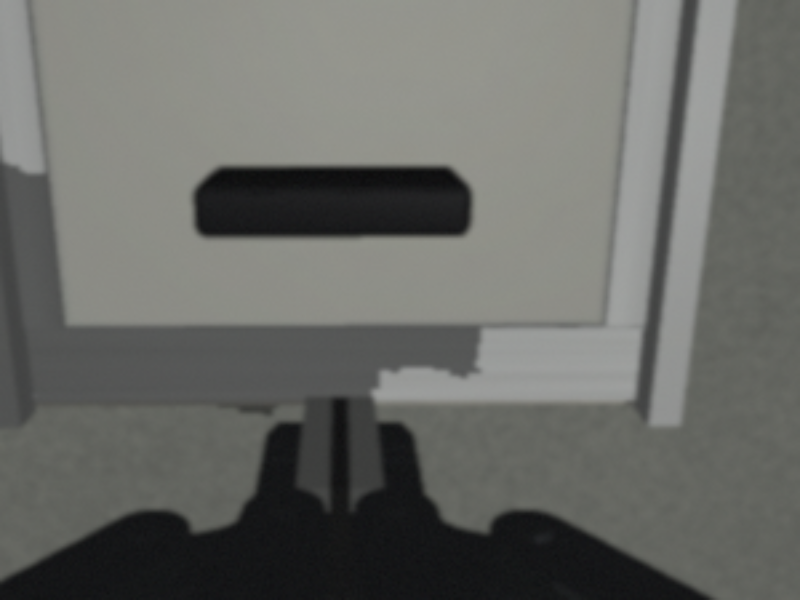

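Run:
```python
from h import *
s=ctrl.read_state();p=get_image('wrist')
ax=np.array([-.0849,.9964]);O=np.array([587.6,-170.8])
for n,uv,z in (('back top edge',[275,188.3],131.5),('+y top? edge foot',[275,163],93.5),('frame rear',[275,251],96),('frame front',[275,4],96)):
    X=lift(p,s,[uv],z)[0]; print(n,X.round(1),'incY',round((X[:2]-O)@ax,1))
print('tcp incY',(s['eef_pos'][:2]-O)@ax, 'incX',(s['eef_pos'][:2]-O)@np.array([.9964,.0849]))
```

```text
back top edge [ 600.9 -329.6  131.5] incY -159.3
+y top? edge foot [ 599.8 -318.4   93.5] incY -148.1
frame rear [ 605.8 -390.5   96. ] incY -220.4
frame front [ 591.  -214.3   96. ] incY -43.7
tcp incY -190.088367583411 incX 0.05077752411444143
```

Emit:
{"name": "step_arm", "arguments": {
  "moves": "0 0.4 0 0 0 0 0; 0 0.6 0 0 0 0 0; 0 0.4 0 0 0 0 0; 0 0.14 0 0 0 0 0; 0 0 0 0 0 0 0; 0 0 0.1 0 0 0 0; 0 0 0.1 0 0 0 0; 0 0 0.06 0 0 0 0; 0 0 0.06 0 0 0 0; 0 0 0 0 0 0 0"
}}

```text
clock: 19.0
eef_pos: [602.6, -343.4, 103.2]
tool_rot: [-1.571, -0.001, 0.086]
force: [-0.7, 0.0, -0.3]
width: 0.2
```

Run:
```python
from h import *
p,s=look(['handle'],'10',('wrist',))
```

```text
wrist handle [([602.5, -325.1, 107.3], 0.79)]
TCP [ 602.6 -343.4  103.2] [-1.571e+00 -1.000e-03  8.600e-02] F [-0.7  0.  -0.3] w 0.24705616339100267 19.0
```

View pics/wrist10.png

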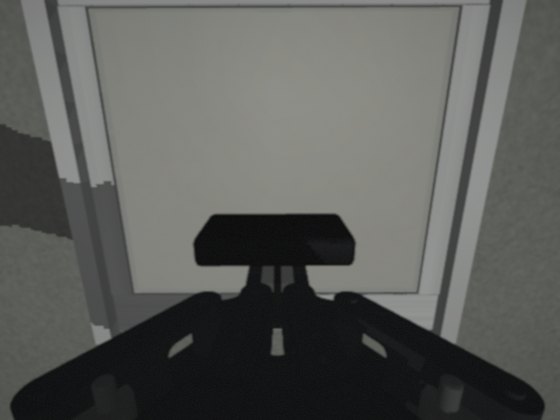

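Emit:
{"name": "step_arm", "arguments": {
  "moves": "0 0 0.04 0 0 0 0; 0 0 0.04 0 0 0 0; 0 0 0.06 0 0 0 0; 0 0 0.1 0 0 0 0; 0 0 0.14 0 0 0 0; 0 0 0.18 0 0 0 0; 0 0 0.2 0 0 0 0; 0 0 0.2 0 0 0 0; 0 0 0.2 0 0 0 0; 0 0 0.2 0 0 0 0; 0 0 0.2 0 0 0 0; 0 0 0.2 0 0 0 0; 0 0 0.18 0 0 0 0; 0 0 0.14 0 0 0 0; 0 0 0.1 0 0 0 0; 0 0 0.06 0 0 0 0; 0 0 0.04 0 0 0 0; 0 0 0 0 0 0 0"
}}

```text
clock: 20.9
eef_pos: [592.9, -230.1, 102.7]
tool_rot: [-1.57, -0.001, 0.085]
force: [-0.9, 0.1, 0.2]
width: -0.1
```

```bash
cat >> h.py <<'E'
def iy(s): return ((np.array(s['eef_pos'])[:2]-[587.6,-170.8])@[-.0849,.9964]).round(2)
E
python3 - <<'E'
from h import *
p,s=look(['handle','pins','latch'],'11',('wrist','top'))
print(iy(s))
E
```

```text
wrist handle [([589.8, -214.4, 106.2], 0.92)]
wrist pins []
wrist latch []
top handle [([588.9, -213.2, 115.3], 0.79)]
top pins [([578.4, -70.0, 92.3], 0.94)]
top latch [([566.1, -16.0, 96.0], 0.96)]
TCP [ 592.9 -230.5  102.8] [-1.57e+00 -1.00e-03  8.50e-02] F [-0.  -0.1  0.7] w 0.1123045093389583 21.1
-59.93
```

View pics/wrist11.png

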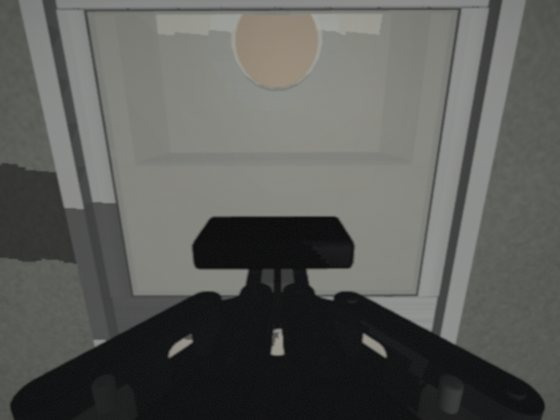

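Emit:
{"name": "step_arm", "arguments": {
  "moves": "0 0 0.06 0 0 0 0; 0 0 0.1 0 0 0 0; 0 0 0.1 0 0 0 0; 0 0 0.1 0 0 0 0; 0 0 0.06 0 0 0 0; 0 0 0.04 0 0 0 0; 0 0 0.04 0 0 0 0; 0 0 0.04 0 0 0 0"
}}

```text
clock: 22.1
eef_pos: [590.2, -203.7, 102.7]
tool_rot: [-1.571, 0.0, 0.085]
force: [-1.0, -1.7, -0.1]
width: -0.0
```

Emit:
{"name": "step_arm", "arguments": {
  "moves": "0 0 0.04 0 0 0 0; 0 0 0.04 0 0 0 0; 0 0 0.04 0 0 0 0; 0 0 0.04 0 0 0 0; 0 0 0.04 0 0 0 0"
}}

```text
clock: 22.6
eef_pos: [589.4, -195.0, 102.7]
tool_rot: [-1.572, -0.0, 0.084]
force: [0.1, -4.5, -0.6]
width: 0.2
```

Emit:
{"name": "step_arm", "arguments": {
  "moves": "0 0 0.04 0 0 0 0; 0 0 0.04 0 0 0 0; 0 0 0.04 0 0 0 0; 0 0 0.04 0 0 0 0"
}}

```text
clock: 23.0
eef_pos: [588.5, -185.9, 102.7]
tool_rot: [-1.571, 0.0, 0.085]
force: [-1.3, -4.9, -1.1]
width: -0.0
```

Emit:
{"name": "step_arm", "arguments": {
  "moves": "0 0 0.04 0 0 0 0; 0 0 0.04 0 0 0 0; 0 0 0.04 0 0 0 0; 0 0 0.04 0 0 0 0; 0 0 0.02 0 0 0 0"
}}

```text
clock: 23.5
eef_pos: [587.7, -176.7, 102.7]
tool_rot: [-1.571, 0.0, 0.085]
force: [-0.5, -5.2, 0.3]
width: -0.1
```

Emit:
{"name": "step_arm", "arguments": {
  "moves": "0 0 0.02 0 0 0 0; 0 0 0.02 0 0 0 0; 0 0 0.02 0 0 0 0; 0 0 0.02 0 0 0 0"
}}

```text
clock: 23.9
eef_pos: [587.4, -173.1, 102.7]
tool_rot: [-1.571, 0.0, 0.085]
force: [-1.3, -7.1, -1.1]
width: 0.3
```

Emit:
{"name": "step_arm", "arguments": {
  "moves": "0 0 0.02 0 0 0 0; 0 0 0.02 0 0 0 0; 0 0 0.02 0 0 0 0"
}}

```text
clock: 24.2
eef_pos: [587.4, -172.7, 102.7]
tool_rot: [-1.574, -0.0, 0.084]
force: [-0.7, -10.9, -2.0]
width: -0.1
```

Emit:
{"name": "step_arm", "arguments": {
  "moves": "0 0 0.02 0 0 0 0; 0 0 0.02 0 0 0 0"
}}

```text
clock: 24.4
eef_pos: [587.3, -172.1, 102.8]
tool_rot: [-1.576, -0.001, 0.083]
force: [1.1, -12.1, -2.4]
width: 0.0
```

Run:
```python
from h import *
p,s=look(['handle','latch'],'12',('top','side','wrist'))
print(iy(s),np.round(s['torque'],2))
q=cv2.imread('pics/side12.png'); cv2.imwrite('pics/s12z.png',cv2.resize(q[90:270,180:340],(711,600*180//160*160//180)) if 0 else cv2.resize(q[80:260,170:410],(800,600)))
```

```text
top handle [([583.9, -157.8, 114.0], 0.89)]
top latch [([570.4, -17.7, 99.9], 0.65)]
side handle []
side latch [([570.1, -20.9, 98.3], 0.77)]
wrist handle [([584.5, -157.6, 109.4], 0.91)]
wrist latch []
TCP [ 587.3 -172.   102.8] [-1.576e+00 -1.000e-03  8.300e-02] F [ -0.5 -11.8  -2.8] w 0.1510131975307593 24.7
-1.13 [-2.39 -0.09  0.04]
```

View pics/s12z.png

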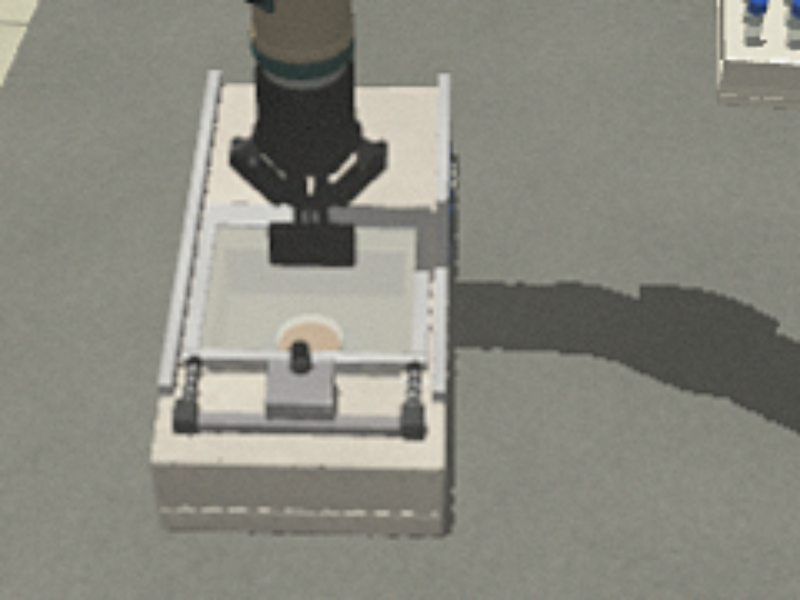

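View pics/wrist12.png

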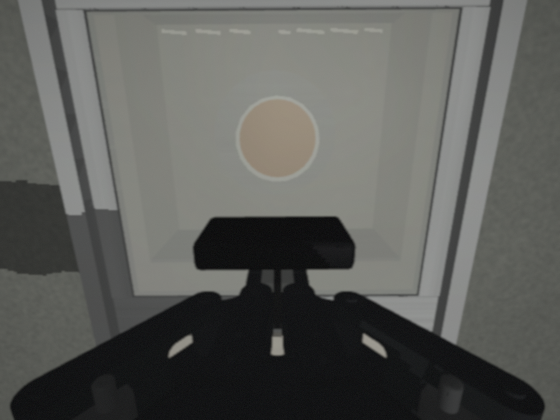

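Emit:
{"name": "step_arm", "arguments": {
  "moves": "0 0 0.02 0 0 0 0; 0 0 0 0 0 0 0"
}}

```text
clock: 25.05
eef_pos: [587.2, -171.2, 102.7]
tool_rot: [-1.576, -0.001, 0.083]
force: [1.2, -11.4, -2.8]
width: -0.1
```

Emit:
{"name": "step_arm", "arguments": {
  "moves": "0 0 0.02 0 0 0 0; 0 0 0 0 0 0 0"
}}

```text
clock: 25.25
eef_pos: [587.2, -170.4, 102.8]
tool_rot: [-1.576, -0.001, 0.083]
force: [0.3, -12.1, -3.5]
width: -0.1
```

Emit:
{"name": "step_arm", "arguments": {
  "moves": "0 0 0.02 0 0 0 0; 0 0 0.02 0 0 0 0; 0 0 0 0 0 0 0"
}}

```text
clock: 25.55
eef_pos: [587.0, -168.5, 102.8]
tool_rot: [-1.576, -0.001, 0.082]
force: [0.3, -13.1, -2.7]
width: 0.1
```

Emit:
{"name": "step_arm", "arguments": {
  "moves": "0 0 0.02 0 0 0 0; 0 0 0.02 0 0 0 0; 0 0 0 0 0 0 0"
}}

```text
clock: 25.85
eef_pos: [586.8, -166.8, 102.7]
tool_rot: [-1.577, -0.001, 0.082]
force: [0.9, -12.6, -3.0]
width: -0.1
```

Emit:
{"name": "step_arm", "arguments": {
  "moves": "0 0 0.02 0 0 0 0; 0 0 0.01 0 0 0 0; 0 0 0 0 0 0 0"
}}

```text
clock: 26.15
eef_pos: [586.7, -165.6, 102.8]
tool_rot: [-1.577, -0.001, 0.082]
force: [0.4, -13.6, -2.5]
width: 0.2
```

Emit:
{"name": "step_arm", "arguments": {
  "moves": "0 0 0.02 0 0 0 0; 0 0 0.02 0 0 0 0; 0 0 0 0 0 0 0"
}}

```text
clock: 26.45
eef_pos: [586.5, -163.7, 102.8]
tool_rot: [-1.577, -0.001, 0.082]
force: [0.3, -13.4, -3.2]
width: 0.2
```

Emit:
{"name": "step_arm", "arguments": {
  "moves": "0 0 0.02 0 0 0 0; 0 0 0.01 0 0 0 0; 0 0 0 0 0 0 0"
}}

```text
clock: 26.75
eef_pos: [586.4, -162.5, 102.8]
tool_rot: [-1.577, -0.001, 0.082]
force: [1.0, -14.7, -2.2]
width: 0.1
```

Emit:
{"name": "step_arm", "arguments": {
  "moves": "0 0 0.01 0 0 0 0; 0 0 0.01 0 0 0 0; 0 0 0 0 0 0 0"
}}

```text
clock: 27.05
eef_pos: [586.4, -161.6, 102.8]
tool_rot: [-1.577, -0.001, 0.082]
force: [1.5, -14.1, -2.9]
width: 0.2
```

Emit:
{"name": "step_arm", "arguments": {
  "moves": "0 0 0.01 0 0 0 0; 0 0 0.01 0 0 0 0; 0 0 0 0 0 0 0"
}}

```text
clock: 27.35
eef_pos: [586.3, -160.7, 102.8]
tool_rot: [-1.577, -0.001, 0.082]
force: [1.3, -14.6, -2.5]
width: 0.0
```

Emit:
{"name": "step_arm", "arguments": {
  "moves": "0 0 0.01 0 0 0 0; 0 0 0.01 0 0 0 0; 0 0 0 0 0 0 0"
}}

```text
clock: 27.65
eef_pos: [586.1, -158.5, 102.8]
tool_rot: [-1.576, -0.0, 0.082]
force: [0.1, -11.6, -2.5]
width: 0.1
```

Emit:
{"name": "step_arm", "arguments": {
  "moves": "0 0 0.01 0 0 0 0; 0 0 0.01 0 0 0 0; 0 0 0 0 0 0 0"
}}

```text
clock: 27.95
eef_pos: [585.6, -153.1, 102.7]
tool_rot: [-1.571, 0.001, 0.085]
force: [-1.2, -5.3, -0.6]
width: 0.2
```

The force fell from 14.6 to 5.3 N with a jump forward, so that was the click. Backing off and checking that it holds.

Emit:
{"name": "step_arm", "arguments": {
  "moves": "0 0 -0.02 0 0 0 0; 0 0 -0.04 0 0 0 0; 0 0 -0.04 0 0 0 0; 0 0 -0.06 0 0 0 0; 0 0 0 0 0 0 0; 0 0 0 0 0 0 0"
}}

```text
clock: 28.55
eef_pos: [586.7, -160.6, 102.7]
tool_rot: [-1.57, -0.0, 0.085]
force: [0.4, 0.5, 0.0]
width: -0.1
```

Run:
```python
from h import *
p,s=look(['handle'],'13',('top','wrist'))
print(iy(s))
```

```text
top handle [([581.0, -135.0, 113.2], 0.93)]
wrist handle [([580.6, -138.8, 111.1], 0.91)]
TCP [ 586.7 -160.6  102.7] [-1.57  -0.     0.085] F [ 0.2  0.2 -0.4] w 0.041285307446383424 28.65
10.26
```

View pics/wrist13.png

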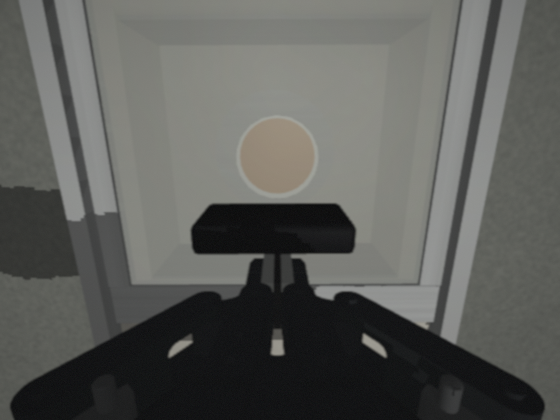

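Zero force, a visible gap, and the handle stays put at y≈34: latched. Retreating.

Emit:
{"name": "step_arm", "arguments": {
  "moves": "0 0 -0.2 0 0 0 0; 0 0 -0.2 0 0 0 0; 0 -0.4 0 0 0 0 0; 0 -0.8 0 0 0 0 0; 0 -0.8 0 0 0 0 0; 0 -0.8 0 0 0 0 0; 0 -0.4 0 0 0 0 0; 0 0 -0.8 0 0 0 0; 0 0 -0.8 0 0 0 0; 0 0 0 0 0 0 0; 0 0 0 0 0 0 0; 0 0 0 0 0 0 0"
}}

```text
clock: 29.95
eef_pos: [595.0, -259.8, 262.5]
tool_rot: [-1.57, 0.0, 0.086]
force: [-0.5, 1.4, -0.6]
width: 0.0
```

Run:
```python
from h import *
p,s=look(['handle','dish_mid','plate','jar','tipbox'],'14',('top','side','wrist'))
```

```text
top handle [([580.8, -138.6, 114.4], 0.59)]
top dish_mid [([372.2, 364.2, 9.5], 0.78), ([488.5, 431.6, 7.0], 0.76)]
top plate [([624.4, 281.0, -3.7], 0.65)]
top jar [([626.4, 280.8, 2.0], 0.78), ([577.6, -69.1, 95.4], 0.66)]
top tipbox [([480.8, 199.4, 1.6], 0.71), ([579.3, -139.8, 113.7], 0.28)]
side handle [([587.9, -135.0, 109.7], 0.9)]
side dish_mid [([375.8, 361.3, 10.5], 0.97), ([487.9, 434.2, 8.1], 0.94)]
side plate []
side jar []
side tipbox [([479.5, 200.1, -2.5], 0.77)]
wrist handle [([584.0, -137.1, 110.3], 0.8)]
wrist dish_mid []
wrist plate []
wrist jar []
wrist tipbox []
TCP [ 595.1 -260.5  262.7] [-1.571 -0.     0.085] F [ 0.5 -0.5 -0.8] w 0.17530804271632444 30.55
```

View pics/wrist14.png

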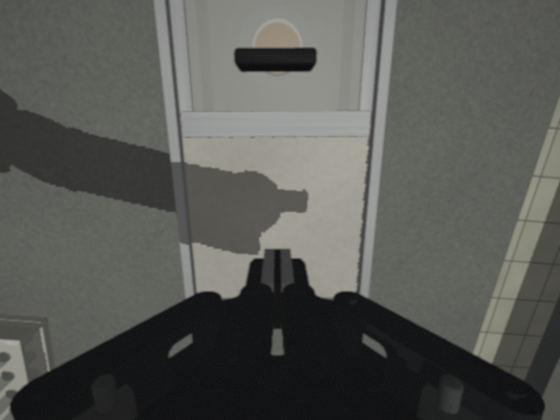

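View pics/side14.png

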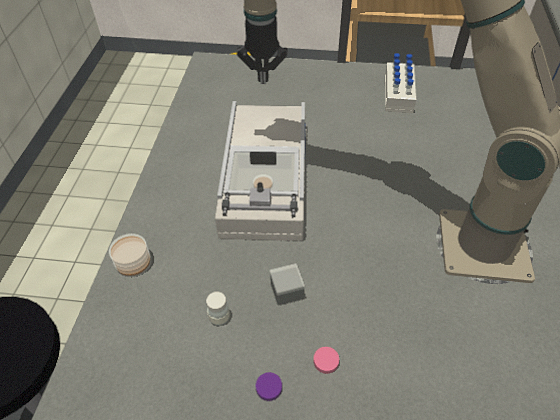

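The window is shut and holding with the handle at world y≈-137. The dish shows under it on the plate, the bystanders haven't moved, and the arm is clear.

```bash
python3 -c "
from cell import ctrl; print(ctrl.finish_job())"
```

```text
the job is handed in; nothing more can be done
None
```

The amber dish is on the round plate and the window is latched shut. I handed the job in at about 30.6 s of the 69 s allowed, and no verdict came back.

- **Dish:** I set it down with about 2 N of contact force. Before release, an overlay on the wrist picture put it within about 2 mm of the plate's centre. It still looked in place through the closed window, but the networks no longer reported it there in the last pictures, so that final check is by eye only.
- **Window:** I pushed it by the handle in steps of 1 mm or less near the latch. The push rose to 14.6 N, then fell to 5.3 N with a jump forward of several millimetres, which I took as the click. The wrist readings stayed well under 25 N, but they come at the end of each move, so a brief peak in between would not show.
- **Latch check:** After I let go, the wrist force was zero and the handle stayed about 34 mm along the incubator's +y, against about 35 mm nominal. It was still there in all three camera views after the arm had moved away.
- **Bystanders:** The jar, tip box, and pink and purple look-alikes stayed where they were, within the networks' error of a few millimetres. In the last pictures the side-camera network missed the jar, but the top camera found it and it shows unmoved in the side picture.

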